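Reject the sensor housing that rattles

TASK

One of the three sealed sensor housings on the white plate has a loose weight inside. Lift them one at a time and tip them end-down by about 25 degrees until you feel the weight shift; set that housing down flat in the red reject tray, without dropping it, and leave the two sound ones standing flat on the spots where they stood.

Things in the scene. Friction and masses are not known exactly. Their poses are not given: they have to be found in the camera images.
- housing_a: Sealed sensor housing: closed aluminium box 140 (x) x 44 (y) x 44 (z) mm, blue ends, paper label on top, black stub 5 mm long on its +x end; 0.6 to 0.8 kg. Origin: centre of its underside; x along its length, z up. Starts on a white plate 6 mm thick. Three alike stand side by side, parallel, 115 mm apart. Just one, not always the same, has a loose weight.
- housing_b: Sealed sensor housing: closed aluminium box 140 (x) x 44 (y) x 44 (z) mm, blue ends, paper label on top, black stub 5 mm long on its +x end; 0.6 to 0.8 kg. Origin: centre of its underside; x along its length, z up. Starts on a white plate 6 mm thick. If sound: its 0.4 kg weight is fast in the middle, so its centre of gravity stays at the box's centre however it is tipped.
- housing_c: Sealed sensor housing: closed aluminium box 140 (x) x 44 (y) x 44 (z) mm, blue ends, paper label on top, black stub 5 mm long on its +x end; 0.6 to 0.8 kg. Origin: centre of its underside; x along its length, z up. Starts on a white plate 6 mm thick. If faulty: its 0.4 kg weight is a roller, at rest in the middle, that rolls 48 mm to the end tipped down and stays there when levelled.
- reject_tray: Red open reject tray fixed to the table, outside 230 (x) x 170 (y) x 30 (z) mm, walls 4 mm, floor 4 mm thick. Origin: centre of its underside; z up.
Mind the look-alikes: they are no part of the job. Leave any orange or yellow look-alike of the housing_b alone. Leave any turquoise look-alike of the housing_a alone.

How it is judged:
On the way, in this order (a step that is already met when the one before it is completed fails the run):
1. the housing with the loose weight, lifted clear, is tipped end-down by more than 17 degrees (((distance between core_loose_c0 and housing_a below 0.075 m and height (world z) of housing_a above 0.04 m and (angle between housing_a's own x axis and vertical below 1.27 rad or angle between housing_a's own x axis and vertical above 1.87 rad)) or (distance between core_loose_c0 and housing_b below 0.075 m and height (world z) of housing_b above 0.04 m and (angle between housing_b's own x axis and vertical below 1.27 rad or angle between housing_b's own x axis and vertical above 1.87 rad)) or (distance between core_loose_c0 and housing_c below 0.075 m and height (world z) of housing_c above 0.04 m and (angle between housing_c's own x axis and vertical below 1.27 rad or angle between housing_c's own x axis and vertical above 1.87 rad)))), for 0.1 s.
2. that housing is lowered onto the tray's floor while the fingers still hold it (((distance between core_loose_c0 and housing_a below 0.075 m and horizontal distance between housing_a and reject_tray below 0.09 m and z of housing_a in the frame of reject_tray below 0.016 m and angle between housing_a's own z axis and vertical below 0.17 rad and contact force between the fingers and housing_a above 0.5 N) or (distance between core_loose_c0 and housing_b below 0.075 m and horizontal distance between housing_b and reject_tray below 0.09 m and z of housing_b in the frame of reject_tray below 0.016 m and angle between housing_b's own z axis and vertical below 0.17 rad and contact force between the fingers and housing_b above 0.5 N) or (distance between core_loose_c0 and housing_c below 0.075 m and horizontal distance between housing_c and reject_tray below 0.09 m and z of housing_c in the frame of reject_tray below 0.016 m and angle between housing_c's own z axis and vertical below 0.17 rad and contact force between the fingers and housing_c above 0.5 N))), for 0.05 s.
At the end, for the whole second after the job is handed in: The housing with the loose weight stands flat (within 10 degrees) and at rest on the reject tray's floor, its centre within 90 mm of the tray's centre; the other two stand flat (within 10 degrees) and at rest within 25 mm of where they started (((distance between core_loose_c0 and housing_a below 0.075 m and horizontal distance between housing_a and reject_tray below 0.09 m and z of housing_a in the frame of reject_tray below 0.016 m and angle between each of housing_a, housing_b, housing_c's own z axis and vertical below 0.17 rad and linear speed of each of housing_a, housing_b, housing_c below 0.03 m/s and distance of each of housing_b, housing_c from where it was at the start of the episode below 0.025 m) or (distance between core_loose_c0 and housing_b below 0.075 m and horizontal distance between housing_b and reject_tray below 0.09 m and z of housing_b in the frame of reject_tray below 0.016 m and angle between each of housing_b, housing_a, housing_c's own z axis and vertical below 0.17 rad and linear speed of each of housing_b, housing_a, housing_c below 0.03 m/s and distance of each of housing_a, housing_c from where it was at the start of the episode below 0.025 m) or (distance between core_loose_c0 and housing_c below 0.075 m and horizontal distance between housing_c and reject_tray below 0.09 m and z of housing_c in the frame of reject_tray below 0.016 m and angle between each of housing_c, housing_a, housing_b's own z axis and vertical below 0.17 rad and linear speed of each of housing_c, housing_a, housing_b below 0.03 m/s and distance of each of housing_a, housing_b from where it was at the start of the episode below 0.025 m))); the robot touches nothing.
It also fails if it takes over 72 s, if anything falls off the work surface, if the arm or the gripper's body presses on something with over 40 N, if the wrist force passes 120 N, or if a joint passes its speed limit or range.

ROBOT

A 7-joint arm with a two-finger parallel gripper is mounted at the origin on the work surface. World frame = base frame: x ahead of the robot, y to its left, z up, the work surface at z = 0. Lengths are in m, angles in rad, forces in N, time in s.
With the tool pointing down it reaches from about 0.425 to 0.925 m from the base axis. Payload 6.8 kg.
Tool frame: the origin (TCP) lies on the centre line of the jaws, within the pads' length; the fingertips stand 17 mm ahead of it and the grasp point (between the pads) lies 2 mm behind it; z points along the fingers, y is the line along which they close (so a half turn about z gives the same grasp; the last joint's range is limited). The gripper opens to 88 mm and grips with 3 to 60 N. Pads are 20 mm wide; open, the fingers measure 115 mm over their backs; the gripper's body (75 mm by 178 mm) begins 61 mm behind the grasp point.
Start: joints at [1.096, 0.477, 0.022, 1.555, -0.011, 1.109, -0.083], TCP at [0.242, -0.63, 0.24] pointing down, gripper open.
Joint ranges: [-2.96, 2.96], [-0.34, 2.1], [-1.41, 1.46], [0.24, 2.44], [-1.37, 4.51], [0.17, 1.92], [-2.96, 2.96]. Speed limits (rad/s): [2.39, 2.39, 3.14, 3.14, 3.14, 3.14, 3.14].

INTERFACE

Orientations are given as a 3x3 rotation matrix whose columns are the frame's x, y, z axes.
In Python, from cell import arm gives the robot as it stands.
- The arm moves only by the tool play_rows, never from a script. Its argument "rows" is text: rows parted by semicolons, each of 7 numbers parted by spaces: the opening, from 0 (shut) to 1 (fully open), then the shift along the tool's x, y, z in cm, then the turn, a rotation vector about the tool's x, y, z in degrees. In form: gripper dx dy dz wx wy wz; .... A call has 1 to 8 rows; each row is the pose to reach, as a shift and turn from the pose commanded when the call began, along the tool's axes at that moment; what a row does not reach only later rows make up. A row lasts 1/12 s, in which the tool goes at most 41.7 mm and 7.16 degrees, less where a joint would pass 70% of its speed; a pose out of reach is approached as far as the arm can. A call with a gripper value outside its range is refused whole. The fingers move at their own pace and stop on an object; "grip_force" is the grip in N (left out, the last holds). Time passes only in rows, so rows that repeat a pose let the fingers close. It gives the time, the measured TCP pose, the force, the opening and the grip force at its end, in the units of the state.
- arm.get_state(): the state, without advancing time (a new reading comes with each control period).
- arm.read_camera(name): name is "scene" or "top"; returns (picture, depth): 400x640x3 uint8, red, green, blue; 400x640 float32, m along the optical axis (not along the pixel's ray), 0 where there is no reading.
- arm.camera_params(name): a dict with "fx", "fy", "cx", "cy" (pixels), "k1" (the pictures are not rectified: a ray, as slopes to the right and down, at radius r is drawn at 1 + k1 r^2 times it, then the intrinsics apply), "R" (3x3) and "t" (3): a world point X has camera coordinates R X + t. Camera axes: x right, y down, z forward; pixel columns grow to the right and rows downward; lengths in m; the calibration is good to about 2 mm. A picture is of the moment at which its call begins. camera_params takes no time and is no camera call.
- arm.close_job(): hands the job in; it is judged then, once.
The state is a dict: "time_s": time; "q": joint angles; "joint_velocities": joint speeds; "joint_torque": joint torques, N m; "ee_pos": TCP position; "ee_rot": TCP orientation; "contact_force": force on the tool from outside, world axes, zero at the start; "torque": the same for the moment, N m; "opening": finger opening in m; "grip_force": force on a finger pad.
Only numpy, scipy, OpenCV 4.12 (cv2) and the standard library are available. Lean on these libraries where they do the work, as an engineer would, in place of code of your own. Each camera call takes 0.05 s, during which the arm holds its last target. There are 200 camera calls.

## Working session

There is one attempt and no reset: what is moved stays moved. The work goes in short steps, Python scripts to look and compute and a tool call to move; the robot and the scene stay as the last step left them, time stands still between calls to the robot, and variables do not carry over. Pictures are saved under pics/ and viewed, at most 10 in all, crops included, and the job is handed in when it is done.

Besides the shell and the picture viewer there is one more tool, called as name(argument=value, ...) on one line, values as JSON. play_rows: Moves the arm, as the interface text tells. Its arguments: {"type":"object","properties":{"rows":{"type":"string"},"grip_force":{"type":"number"}},"required":["rows"]}

```bash
mkdir -p pics; ls; python3 - <<'E'
from cell import arm
import cv2,numpy as np
s=arm.get_state(); print({k:np.round(v,3).tolist() for k,v in s.items()})
for n in("top","scene"):
    p,d=arm.read_camera(n); cv2.imwrite(f"pics/{n}0.png",p[...,::-1]); np.savez(f"{n}0.npz",p=p,d=d)
    c=arm.camera_params(n); print(n,{k:np.round(v,3).tolist() for k,v in c.items()})
E
```

```text
pics
{'time_s': 0.0, 'q': [1.096, 0.478, 0.022, 1.556, -0.011, 1.109, -0.083], 'joint_velocities': [0.0, 0.0, 0.0, 0.001, 0.001, -0.002, 0.001], 'joint_torque': [0.0, -58.285, 1.535, -27.261, -0.054, 0.017, 0.0], 'ee_pos': [0.242, -0.63, 0.239], 'ee_rot': [[0.933, 0.359, -0.001], [0.359, -0.933, 0.002], [-0.0, -0.002, -1.0]], 'contact_force': [0.266, 0.115, -0.055], 'torque': [-0.043, 0.025, -0.034], 'grip_force': 0.0, 'opening': 0.088}
top {'fx': 441.272, 'fy': 441.272, 'cx': 320.555, 'cy': 197.818, 'k1': -0.121, 'R': [[0.023, -0.999, -0.023], [-0.997, -0.021, -0.079], [0.078, 0.025, -0.997]], 't': [-0.08, 0.418, 1.151]}
scene {'fx': 439.663, 'fy': 439.663, 'cx': 323.165, 'cy': 208.664, 'k1': -0.037, 'R': [[0.663, 0.749, 0.01], [0.426, -0.366, -0.828], [-0.616, 0.553, -0.561]], 't': [-0.222, -0.168, 1.665]}
```

View pics/top0.png

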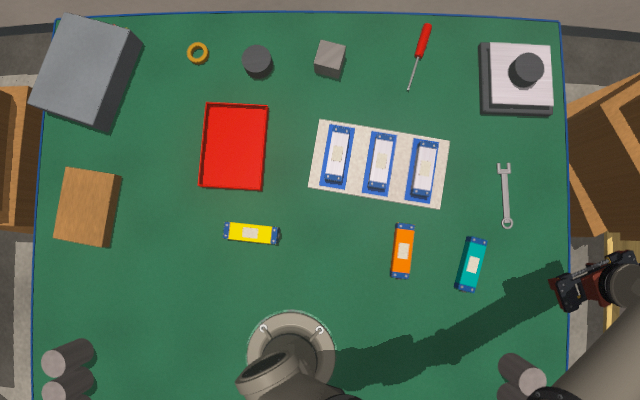

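View pics/scene0.png

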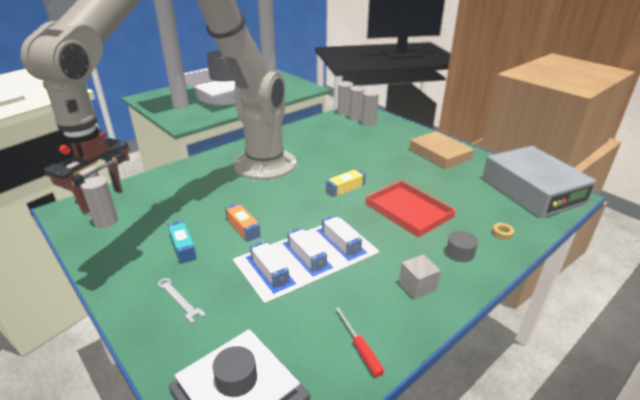

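The top view shows the three housings at about (338,157), (380,163) and (424,170) on the white plate, and the tray at about (234,147). The yellow, orange and turquoise look-alikes lie nearer the base. Next I measure the housings and the tray.

```bash
cat >h.py <<'E'
import numpy as np,cv2
from cell import arm
def cloud(d,c):
    v,u=np.mgrid[:d.shape[0],:d.shape[1]].astype(float)
    K=np.array([[c['fx'],0,c['cx']],[0,c['fy'],c['cy']],[0,0,1]])
    n=cv2.undistortPoints(np.c_[u.ravel(),v.ravel()].reshape(-1,1,2),K,np.array([c['k1'],0,0,0.])).reshape(*d.shape,2)
    P=np.dstack([n,np.ones(d.shape)])*d[...,None]
    return (P-np.array(c['t']))@np.array(c['R'])
def rects(m,W,lo):
    n,l,st,_=cv2.connectedComponentsWithStats(m.astype(np.uint8))
    for i in range(1,n):
        if st[i,4]>lo:
            X=W[l==i]; r=cv2.minAreaRect(X[:,:2].astype(np.float32)*1000)
            print(st[i,:2]+st[i,2:4]//2,st[i,4],"z",np.median(X[:,2]).round(4),"c",np.round(r[0],1),"size",np.round(r[1],1),"ang",round(r[2],2),"box",cv2.boxPoints(r).round(0).tolist())
E
python3 - <<'E'
from h import *
f=np.load("top0.npz");p,d=f['p'].astype(int),f['d'];W=cloud(d,arm.camera_params("top"))
R=np.zeros(d.shape,bool);R[110:215,295:460]=1
z=W[...,2]
rects(R&(z>.038)&(z<.062),W,100)
# colour check: ray onto z=.05
c=arm.camera_params("top")
Wc=lambda h:(lambda C,D:C+(W-C)*((h-C[2])/(W[...,2]-C[2]))[...,None])(-np.array(c['R']).T@np.array(c['t']),0)
blue=(p[...,2]>p[...,0]+50)&(p[...,2]>p[...,1]+30)
print("blue");rects(cv2.morphologyEx((R&blue).astype(np.uint8),cv2.MORPH_CLOSE,np.ones((25,3))) if 0 else R&blue,Wc(.05),30)
red=(p[...,0]>p[...,1]+70)&(p[...,0]>p[...,2]+70);red[:,:190]=0;red[:,285:]=0;red[:90]=0;red[200:]=0
print("red");rects(red,Wc(.03),500)
print("plate z",np.median(z[130:190,352:358]),"tray floor",np.median(z[130:165,220:250]),"table",np.median(z[215:230,300:380]))
E
python3 -c "
import cv2;a=cv2.imread('pics/top0.png')[105:215,295:460];cv2.imwrite('pics/crop.png',cv2.resize(a,None,fx=4.8,fy=4.8,interpolation=2))"
```

```text
[337 154] 910 z 0.0508 c [ 534.5 -112. ] size [ 44.7 142.6] ang 81.24 box [[461.0, -123.0], [602.0, -145.0], [608.0, -101.0], [467.0, -79.0]]
[381 161] 937 z 0.0509 c [ 517.2 -225.8] size [ 45.  141.1] ang 81.5 box [[444.0, -238.0], [584.0, -259.0], [590.0, -214.0], [451.0, -193.0]]
[424 169] 950 z 0.0508 c [ 499.8 -338.5] size [ 45.9 140. ] ang 81.54 box [[427.0, -351.0], [566.0, -371.0], [572.0, -326.0], [434.0, -306.0]]
blue
[337 157] 826 z nan c [ 525.6 -112.4] size [ 66.5 163.3] ang 80.47 box [[440.0, -132.0], [601.0, -159.0], [612.0, -93.0], [451.0, -66.0]]
[379 164] 776 z nan c [ 509.7 -220.6] size [ 65.6 162.9] ang 80.68 box [[424.0, -240.0], [585.0, -266.0], [595.0, -201.0], [435.0, -175.0]]
[421 171] 712 z nan c [nan nan] size [0. 0.] ang 0.0 box [[nan, nan], [nan, nan], [nan, nan], [nan, nan]]
red
[233 146] 5298 z nan c [566.2 166.4] size [136.7 235.1] ang 76.02 box [[436.0, 128.0], [664.0, 72.0], [697.0, 204.0], [469.0, 261.0]]
plate z 0.006709922179392247 tray floor 0.004337719512210255 table 0.000652605109208809<stdin>:8: RuntimeWarning: divide by zero encountered in divide
<stdin>:8: RuntimeWarning: invalid value encountered in multiply
```

View pics/crop.png

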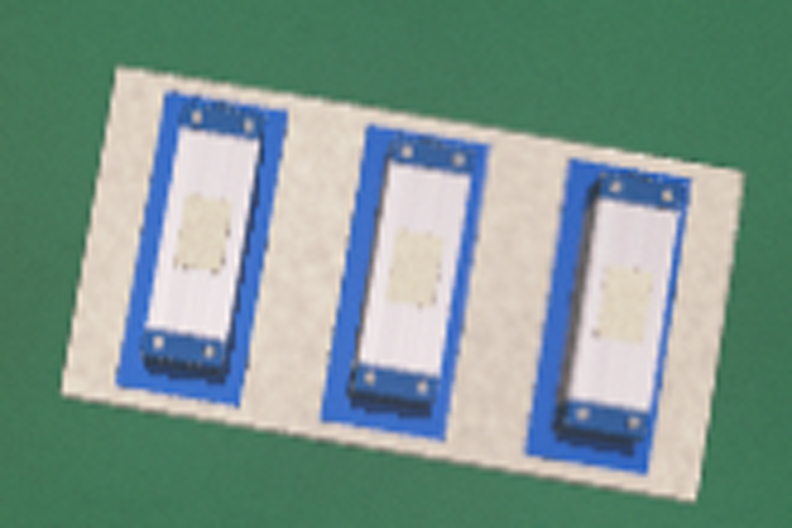

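The crop shows each housing on a painted blue spot. Depth gives 140 x 44 mm tops at z = 0.05, 115 mm apart, with yaw about -8.6°. Now I measure the tray floor and walls.

```bash
cat >>h.py <<'E'
def to(x,y,z,yaw=None):
    "shift (cm, tool axes) and turn (deg rotvec) to a tool-down pose"
    from scipy.spatial.transform import Rotation as Ro
    s=arm.get_state();R=np.array(s['ee_rot']);d=R.T@(np.array([x,y,z])-s['ee_pos'])*100
    out=[d.round(2)]
    if yaw is not None:
        c,n=np.cos(np.radians(yaw)),np.sin(np.radians(yaw))
        T=np.array([[c,n,0],[n,-c,0],[0,0,-1.]]);out.append(Ro.from_matrix(R.T@T).as_rotvec(degrees=True).round(2))
    print(*out)
def st():
    s=arm.get_state();print({k:np.round(s[k],3).tolist() for k in('time_s','ee_pos','contact_force','torque','opening','grip_force','q')})
E
python3 - <<'E'
from h import *
f=np.load("top0.npz");p,d=f['p'].astype(int),f['d'];W=cloud(d,arm.camera_params("top"));z=W[...,2]
red=(p[...,0]>p[...,1]+70)&(p[...,0]>p[...,2]+70)&(d>0);red[:,:190]=0;red[:,285:]=0;red[:90]=0;red[200:]=0
rects(red,W,500)
print("floor");rects(red&(z<.012),W,500);print("rim");rects(red&(z>.022),W,100)
to(.4998,-.3385,.15,-8.6)
E
```

```text
[233 146] 5276 z 0.0049 c [561.1 172.4] size [179.6 239. ] ang 87.53 box [[438.0, 88.0], [677.0, 78.0], [684.0, 257.0], [446.0, 267.0]]
floor
[233 146] 4560 z 0.0044 c [558.9 171.1] size [159.7 221. ] ang 87.25 box [[445.0, 97.0], [665.0, 86.0], [673.0, 246.0], [452.0, 256.0]]
rim
[232 146] 525 z 0.0294 c [556.6 168.2] size [171.3 230.1] ang 87.36 box [[438.0, 88.0], [668.0, 77.0], [675.0, 248.0], [446.0, 259.0]]
[ 34.52 -17.91   8.9 ] [-0.09  0.03 29.62]
```

play_rows(rows="1 34.5 -17.9 7 0 0 29.6;1 34.5 -17.9 7 0 0 29.6;1 34.5 -17.9 7 0 0 29.6;1 34.5 -17.9 7 0 0 29.6;1 34.5 -17.9 7 0 0 29.6;1 34.5 -17.9 7 0 0 29.6;1 34.5 -17.9 7 0 0 29.6;1 34.5 -17.9 7 0 0 29.6", grip_force=60)

```text
time_s: 0.77
ee_pos: [0.4604, -0.383, 0.1801]
ee_rot: [[0.989, -0.149, -0.0], [-0.149, -0.989, 0.0], [-0.0, -0.0, -1.0]]
contact_force: [-0.4, -0.1, 0.8]
opening: 0.0881
grip_force: 0.0
```

play_rows(rows="1 0 0 0 0 0 0;1 0 0 0 0 0 0;1 0 0 0 0 0 0")

```text
time_s: 1.02
ee_pos: [0.459, -0.3851, 0.1803]
ee_rot: [[0.989, -0.149, -0.001], [-0.149, -0.989, -0.0], [-0.001, 0.0, -1.0]]
contact_force: [-1.0, -1.8, 0.3]
opening: 0.0873
grip_force: 0.0
```

```bash
python3 -c "
from h import *
st();to(.4998,-.3385,.15,-8.6)"
```

```text
{'time_s': 1.017, 'ee_pos': [0.459, -0.385, 0.18], 'contact_force': [-0.987, -1.848, 0.336], 'torque': [-0.04, 0.012, 0.044], 'opening': 0.087, 'grip_force': 0.0, 'q': [0.566, 0.415, 0.035, 1.802, -0.017, 0.926, -1.112]}
[ 3.34 -5.22  3.03] [0.02 0.06 0.02]
```

play_rows(rows="1 1.8 -2.6 1.5 0 0 0;1 3.3 -5.2 3 0 0 0;1 3.3 -5.2 3 0 0 0;1 3.3 -5.2 6 0 0 0;1 3.3 -5.2 9 0 0 0;1 3.3 -5.2 12 0 0 0;1 3.3 -5.2 12 0 0 0;1 3.3 -5.2 12 0 0 0")

```text
time_s: 1.68
ee_pos: [0.4978, -0.3395, 0.0598]
ee_rot: [[0.988, -0.152, -0.003], [-0.152, -0.988, 0.001], [-0.003, -0.0, -1.0]]
contact_force: [0.0, -1.6, 1.0]
opening: 0.0876
grip_force: 0.0
```

```bash
python3 -c "
from h import *
st();to(.4998,-.3385,.03,-8.6)"
```

```text
{'time_s': 1.683, 'ee_pos': [0.498, -0.34, 0.06], 'contact_force': [0.003, -1.597, 0.969], 'torque': [-0.044, 0.032, 0.013], 'opening': 0.088, 'grip_force': 0.0, 'q': [0.485, 0.58, 0.013, 1.865, -0.01, 0.701, -1.22]}
[ 0.19 -0.13  2.98] [-0.02  0.2  -0.13]
```

play_rows(rows="1 0.2 -0.1 1.5 0 0 0;1 0.2 -0.1 3 0 0 0;1 0.2 -0.1 3 0 0 0;0.4 0.2 -0.1 3 0 0 0;0.3 0.2 -0.1 3 0 0 0;0.3 0.2 -0.1 3 0 0 0;0.3 0.2 -0.1 3 0 0 0;0.3 0.2 -0.1 3 0 0 0", grip_force=60)

```text
time_s: 2.35
ee_pos: [0.5025, -0.338, 0.0315]
ee_rot: [[0.989, -0.149, 0.001], [-0.149, -0.989, -0.001], [0.001, 0.0, -1.0]]
contact_force: [0.0, -0.1, 0.3]
opening: 0.0582
grip_force: 0.0
```

```bash
python3 -c "
from h import *
st()"
```

```text
{'time_s': 2.35, 'ee_pos': [0.502, -0.338, 0.032], 'contact_force': [0.036, -0.112, 0.323], 'torque': [0.091, 0.036, -0.033], 'opening': 0.058, 'grip_force': 0.0, 'q': [0.482, 0.624, 0.01, 1.87, -0.009, 0.647, -1.223]}
```

play_rows(rows="0.2 0 0 0 0 0 0;0.2 0 0 0 0 0 0;0.2 0 0 0 0 0 0;0.2 0 0 0 0 0 0;0.2 0 0 0 0 0 0;0.2 0 0 0 0 0 0")

```text
time_s: 2.85
ee_pos: [0.5022, -0.338, 0.0309]
ee_rot: [[0.989, -0.149, 0.0], [-0.149, -0.989, -0.0], [0.0, 0.0, -1.0]]
contact_force: [-2.3, -1.4, 3.0]
opening: 0.0435
grip_force: 60.0
```

```bash
python3 -c "
from h import *
st()"
```

```text
{'time_s': 2.85, 'ee_pos': [0.502, -0.338, 0.031], 'contact_force': [-2.338, -1.424, 3.032], 'torque': [-0.075, 0.168, 0.088], 'opening': 0.043, 'grip_force': 59.998, 'q': [0.482, 0.625, 0.01, 1.87, -0.009, 0.646, -1.223]}
```

play_rows(rows="0.2 0 0 -1.5 0 0 0;0.2 0 0 -4 0 0 0;0.2 0 0 -7 0 0 0;0.2 0 0 -10 0 0 0;0.2 0 0 -12 0 0 0;0.2 0 0 -12 0 0 0;0.2 0 0 -12 0 0 0;0.2 0 0 -12 0 0 0")

```text
time_s: 3.52
ee_pos: [0.5005, -0.3365, 0.148]
ee_rot: [[0.989, -0.149, -0.004], [-0.149, -0.989, 0.002], [-0.004, -0.002, -1.0]]
contact_force: [-0.8, -0.1, -9.0]
opening: 0.0437
grip_force: 60.0
```

```bash
python3 -c "
from h import *
st()"
```

```text
{'time_s': 3.517, 'ee_pos': [0.5, -0.336, 0.148], 'contact_force': [-0.761, -0.072, -9.037], 'torque': [0.082, -0.022, 0.002], 'opening': 0.044, 'grip_force': 59.996, 'q': [0.475, 0.461, 0.018, 1.814, -0.011, 0.871, -1.222]}
```

play_rows(rows="0.2 0 0 0 0 6 0;0.2 0 0 0 0 12 0;0.2 0 0 0 0 18 0;0.2 0 0 0 0 23 0;0.2 0 0 0 0 26 0;0.2 0 0 0 0 26 0;0.2 0 0 0 0 26 0;0.2 0 0 0 0 26 0")

```text
time_s: 4.18
ee_pos: [0.502, -0.3374, 0.1496]
ee_rot: [[0.89, -0.149, 0.431], [-0.135, -0.989, -0.064], [0.436, -0.001, -0.9]]
contact_force: [0.6, -0.3, -7.2]
opening: 0.0437
grip_force: 60.0
```

```bash
python3 -c "
from h import *
st()"
```

```text
{'time_s': 4.183, 'ee_pos': [0.502, -0.337, 0.15], 'contact_force': [0.567, -0.269, -7.16], 'torque': [0.194, 1.053, 0.032], 'opening': 0.044, 'grip_force': 59.996, 'q': [0.797, 0.344, -0.25, 2.1, -0.334, 0.311, -0.843]}
```

play_rows(rows="0.2 0 0 0 0 0 0;0.2 0 0 0 0 -6 0;0.2 0 0 0 0 -12 0;0.2 0 0 0 0 -18 0;0.2 0 0 0 0 -23 0;0.2 0 0 0 0 -26 0;0.2 0 0 0 0 -26 0;0.2 0 0 0 0 -26 0")

```text
time_s: 4.85
ee_pos: [0.5041, -0.3368, 0.1504]
ee_rot: [[0.989, -0.147, 0.002], [-0.147, -0.989, -0.001], [0.002, 0.001, -1.0]]
contact_force: [0.5, 0.2, -7.3]
opening: 0.0434
grip_force: 60.0
```

```bash
python3 -c "
from h import *
st();to(.5022,-.338,.15,-8.6)"
```

```text
{'time_s': 4.85, 'ee_pos': [0.504, -0.337, 0.15], 'contact_force': [0.547, 0.206, -7.303], 'torque': [0.004, 0.042, -0.048], 'opening': 0.043, 'grip_force': 59.996, 'q': [0.445, 0.46, 0.053, 1.812, -0.031, 0.869, -1.205]}
[-0.18  0.15  0.04] [ 0.04 -0.11  0.17]
```

```bash
cat >>h.py <<'E'
def avg(n=8):
    L=[]
    for _ in range(n):
        arm.read_camera("top");s=arm.get_state();L.append(np.r_[s['contact_force'],s['torque']])
    L=np.array(L);print("F,T mean",L.mean(0).round(3),"sd",L.std(0).round(3))
    R=np.array(s['ee_rot']);print("T about tool axes",(R.T@L[:,3:].mean(0)).round(3),"pos",np.round(s['ee_pos'],4),"t",s['time_s'])
E
python3 -c "
from h import *
avg()"
```

```text
F,T mean [ 1.700e-02  2.180e-01 -7.473e+00  3.100e-02 -7.000e-03 -5.000e-03] sd [0.31  0.486 0.496 0.023 0.034 0.034]
T about tool axes [0.031 0.002 0.005] pos [ 0.5016 -0.338   0.1508] t 5.25
```

play_rows(rows="0.2 0 0 0 0 -6 0;0.2 0 0 0 0 -12 0;0.2 0 0 0 0 -18 0;0.2 0 0 0 0 -23 0;0.2 0 0 0 0 -26 0;0.2 0 0 0 0 -26 0;0.2 0 0 0 0 -26 0;0.2 0 0 0 0 -26 0")

```text
time_s: 5.92
ee_pos: [0.5018, -0.3382, 0.1508]
ee_rot: [[0.89, -0.15, -0.431], [-0.135, -0.989, 0.065], [-0.436, 0.0, -0.9]]
contact_force: [-0.3, -0.3, -6.8]
opening: 0.0438
grip_force: 60.0
```

```bash
python3 -c "
from h import *
avg()"
```

```text
F,T mean [ 8.000e-02 -7.000e-02 -7.155e+00 -1.230e-01 -1.108e+00 -6.000e-03] sd [0.495 0.605 0.49  0.029 0.032 0.024]
T about tool axes [ 0.043  1.114 -0.014] pos [ 0.502  -0.3378  0.151 ] t 6.3167
```

play_rows(rows="0.2 0 0 0 0 0 0;0.2 0 0 0 0 6 0;0.2 0 0 0 0 12 0;0.2 0 0 0 0 18 0;0.2 0 0 0 0 23 0;0.2 0 0 0 0 26 0;0.2 0 0 0 0 26 0;0.2 0 0 0 0 26 0")

```text
time_s: 6.98
ee_pos: [0.5008, -0.3377, 0.1509]
ee_rot: [[0.989, -0.15, -0.003], [-0.15, -0.989, 0.001], [-0.003, -0.0, -1.0]]
contact_force: [0.5, 0.9, -7.1]
opening: 0.0438
grip_force: 60.0
```

```bash
python3 -c "
from h import *
avg();to(.5022,-.338,.031,-8.6)"
```

```text
F,T mean [ 0.201  0.043 -7.505  0.038 -0.017  0.   ] sd [0.389 0.253 0.485 0.024 0.034 0.024]
T about tool axes [ 0.04   0.012 -0.   ] pos [ 0.5025 -0.3375  0.1503] t 7.3833
[-1.000e-02  6.000e-02  1.193e+01] [-0.    0.04  0.05]
```

play_rows(rows="0.2 0 0 3 0 0 0;0.2 0 0 6 0 0 0;0.2 0 0 9 0 0 0;0.2 0 0 11 0 0 0;0.2 0 0 11.5 0 0 0;0.2 0 0 11.7 0 0 0;0.2 0 0 11.9 0 0 0;0.2 0 0 11.9 0 0 0")

```text
time_s: 8.05
ee_pos: [0.5032, -0.3383, 0.0329]
ee_rot: [[0.989, -0.149, 0.002], [-0.149, -0.989, -0.001], [0.002, 0.001, -1.0]]
contact_force: [0.0, 0.2, -7.5]
opening: 0.0433
grip_force: 60.0
```

```bash
python3 -c "
from h import *
avg(4)"
```

```text
F,T mean [ 0.26   0.169 -7.736  0.02  -0.022  0.016] sd [0.315 0.3   0.486 0.009 0.026 0.04 ]
T about tool axes [ 0.023  0.019 -0.016] pos [ 0.5028 -0.3381  0.0329] t 8.25
```

Still hanging; lower 2 mm more, then open.

play_rows(rows="0.2 0 0 0.1 0 0 0;0.2 0 0 0.2 0 0 0;0.2 0 0 0.2 0 0 0;0.2 0 0 0.2 0 0 0")

```text
time_s: 8.58
ee_pos: [0.5026, -0.338, 0.0309]
ee_rot: [[0.989, -0.149, 0.001], [-0.149, -0.989, -0.001], [0.001, 0.0, -1.0]]
contact_force: [-1.8, 1.3, 5.9]
opening: 0.0438
grip_force: 60.0
```

```bash
python3 -c "
from h import *
avg(3)"
```

```text
F,T mean [-2.621  2.208  5.616  0.534  0.695  0.02 ] sd [0.416 0.646 0.079 0.016 0.034 0.008]
T about tool axes [ 0.425 -0.767 -0.02 ] pos [ 0.5026 -0.3379  0.0309] t 8.7333
```

play_rows(rows="1 0 0 0 0 0 0;1 0 0 0 0 0 0;1 0 0 0 0 0 0;1 0 0 0 0 0 0;1 0 0 0 0 0 0;1 0 0 0 0 0 0;1 0 0 0 0 0 0;1 0 0 0 0 0 0")

```text
time_s: 9.4
ee_pos: [0.5021, -0.3377, 0.0296]
ee_rot: [[0.989, -0.149, -0.0], [-0.149, -0.989, 0.0], [-0.0, -0.0, -1.0]]
contact_force: [0.4, 0.2, -0.5]
opening: 0.0872
grip_force: 0.0
```

play_rows(rows="1 0 0 -3 0 0 0;1 0 0 -6 0 0 0;1 0 0 -8 0 0 0;1 -0.1 -4 -8 0 0 0;1 -0.2 -8 -8 0 0 0;1 -0.2 -11.3 -8 0 0 0;1 -0.2 -11.3 -8 0 0 0;1 -0.2 -11.3 -8 0 0 0")

```text
time_s: 10.07
ee_pos: [0.5177, -0.2232, 0.1098]
ee_rot: [[0.989, -0.145, 0.0], [-0.145, -0.989, 0.001], [0.0, -0.001, -1.0]]
contact_force: [-0.4, -0.4, 0.1]
opening: 0.0878
grip_force: 0.0
```

```bash
python3 -c "
from h import *
avg(4);to(.5172,-.2258,.031,-8.6)"
```

```text
F,T mean [-0.052 -0.986 -0.03   0.006 -0.011 -0.009] sd [0.518 0.589 0.215 0.02  0.052 0.054]
T about tool axes [0.008 0.01  0.009] pos [ 0.5165 -0.2274  0.1096] t 10.2667
[ 0.04 -0.18  7.86] [ 0.05 -0.   -0.13]
```

play_rows(rows="1 0 -0.1 3 0 0 0;1 0 -0.1 6 0 0 0;1 0 -0.1 7.8 0 0 0;1 0 -0.1 7.8 0 0 0;1 0 -0.1 7.8 0 0 0;0.2 0 -0.1 7.8 0 0 0;0.2 0 -0.1 7.8 0 0 0;0.2 0 -0.1 7.8 0 0 0")

```text
time_s: 10.93
ee_pos: [0.5181, -0.2252, 0.033]
ee_rot: [[0.989, -0.15, 0.002], [-0.15, -0.989, -0.001], [0.003, 0.0, -1.0]]
contact_force: [-1.2, -0.2, -0.0]
opening: 0.0714
grip_force: 0.0
```

play_rows(rows="0.2 0 0 0 0 0 0;0.2 0 0 0 0 0 0;0.2 0 0 0 0 0 0;0.2 0 0 0 0 0 0;0.2 0 0 0 0 0 0;0.2 0 0 0 0 0 0;0.2 0 0 0 0 0 0;0.2 0 0 0 0 0 0")

```text
time_s: 11.6
ee_pos: [0.5172, -0.2246, 0.0318]
ee_rot: [[0.989, -0.149, 0.0], [-0.149, -0.989, 0.0], [0.0, -0.0, -1.0]]
contact_force: [-1.0, 0.9, 5.4]
opening: 0.0434
grip_force: 60.0
```

```bash
python3 -c "
from h import *
st()"
```

```text
{'time_s': 11.6, 'ee_pos': [0.517, -0.225, 0.032], 'contact_force': [-0.998, 0.867, 5.442], 'torque': [0.283, 0.196, 0.078], 'opening': 0.043, 'grip_force': 59.997, 'q': [0.281, 0.576, 0.023, 1.971, -0.023, 0.595, -1.401]}
```

play_rows(rows="0.2 0 0 -1.5 0 0 0;0.2 0 0 -4 0 0 0;0.2 0 0 -7 0 0 0;0.2 0 0 -10 0 0 0;0.2 0 0 -12 0 0 0;0.2 0 0 -12 0 0 0;0.2 0 0 -12 0 0 0;0.2 0 0 -12 0 0 0")

```text
time_s: 12.27
ee_pos: [0.5154, -0.2241, 0.1493]
ee_rot: [[0.989, -0.149, -0.004], [-0.149, -0.989, 0.001], [-0.004, -0.001, -1.0]]
contact_force: [-0.2, 0.2, -8.2]
opening: 0.0439
grip_force: 60.0
```

```bash
python3 -c "
from h import *
avg()"
```

```text
F,T mean [-0.183  0.177 -7.203  0.053 -0.02  -0.01 ] sd [0.335 0.433 0.43  0.033 0.014 0.023]
T about tool axes [0.055 0.011 0.01 ] pos [ 0.5169 -0.2246  0.1511] t 12.6667
```

play_rows(rows="0.2 0 0 0 0 -6 0;0.2 0 0 0 0 -12 0;0.2 0 0 0 0 -18 0;0.2 0 0 0 0 -23 0;0.2 0 0 0 0 -26 0;0.2 0 0 0 0 -26 0;0.2 0 0 0 0 -26 0;0.2 0 0 0 0 -26 0")

```text
time_s: 13.33
ee_pos: [0.517, -0.2249, 0.1516]
ee_rot: [[0.89, -0.15, -0.432], [-0.135, -0.989, 0.065], [-0.436, 0.0, -0.9]]
contact_force: [0.0, 0.2, -6.5]
opening: 0.0439
grip_force: 60.0
```

```bash
python3 -c "
from h import *
avg()"
```

```text
F,T mean [-0.097  0.031 -6.822 -0.137 -1.064  0.009] sd [0.553 0.419 0.466 0.027 0.026 0.024]
T about tool axes [ 0.017  1.073 -0.018] pos [ 0.5171 -0.2247  0.152 ] t 13.7333
```

play_rows(rows="0.2 0 0 0 0 0 0;0.2 0 0 0 0 6 0;0.2 0 0 0 0 12 0;0.2 0 0 0 0 18 0;0.2 0 0 0 0 23 0;0.2 0 0 0 0 26 0;0.2 0 0 0 0 26 0;0.2 0 0 0 0 26 0")

```text
time_s: 14.4
ee_pos: [0.516, -0.2246, 0.1519]
ee_rot: [[0.989, -0.15, -0.002], [-0.15, -0.989, 0.0], [-0.002, -0.0, -1.0]]
contact_force: [-0.2, 0.1, -6.7]
opening: 0.044
grip_force: 60.0
```

```bash
python3 -c "
from h import *
avg();to(.5172,-.2246,.031,-8.6);to(.557,.169,.15,-2.6)"
```

```text
F,T mean [ 8.000e-02  9.100e-02 -7.407e+00  4.600e-02 -5.000e-03 -0.000e+00] sd [0.529 0.647 0.449 0.021 0.019 0.036]
T about tool axes [ 0.046 -0.002  0.   ] pos [ 0.5174 -0.2245  0.1513] t 14.8
[-1.000e-02  1.000e-02  1.203e+01] [-0.    0.05  0.04]
[ -1.95 -39.5    0.13] [-0.01  0.05 -5.96]
```

play_rows(rows="0.2 0 0 3 0 0 0;0.2 0 0 6 0 0 0;0.2 0 0 9 0 0 0;0.2 0 0 11 0 0 0;0.2 0 0 11.6 0 0 0;0.2 0 0 11.8 0 0 0;0.2 0 0 12 0 0 0;0.2 0 0 12 0 0 0")

```text
time_s: 15.47
ee_pos: [0.5184, -0.2251, 0.0326]
ee_rot: [[0.989, -0.149, 0.002], [-0.149, -0.989, -0.001], [0.002, 0.0, -1.0]]
contact_force: [1.4, 0.6, -6.8]
opening: 0.0438
grip_force: 60.0
```

```bash
python3 -c "
from h import *
avg(3)"
```

```text
F,T mean [-0.428  0.316 -6.898  0.04   0.013 -0.047] sd [0.396 0.225 0.251 0.008 0.017 0.022]
T about tool axes [ 0.037 -0.019  0.047] pos [ 0.5181 -0.2251  0.0328] t 15.6167
```

play_rows(rows="0.2 0 0 0.05 0 0 0;0.2 0 0 0.1 0 0 0;0.2 0 0 0.15 0 0 0;0.2 0 0 0.15 0 0 0")

```text
time_s: 15.95
ee_pos: [0.5179, -0.2249, 0.0318]
ee_rot: [[0.989, -0.149, 0.002], [-0.149, -0.989, -0.0], [0.002, 0.0, -1.0]]
contact_force: [-2.9, 1.4, 7.8]
opening: 0.0433
grip_force: 60.0
```

```bash
python3 -c "
from h import *
avg(3)"
```

```text
F,T mean [-2.755  1.016  8.028  0.476  0.954  0.028] sd [0.413 0.167 0.266 0.04  0.026 0.014]
T about tool axes [ 0.328 -1.015 -0.027] pos [ 0.5179 -0.2249  0.0318] t 16.1
```

On the plate. Open, lift, go to the third (0.5345, -0.112).

play_rows(rows="1 0 0 0 0 0 0;1 0 0 0 0 0 0;1 0 0 0 0 0 0;1 0 0 0 0 0 0;1 0 0 0 0 0 0;1 0 0 0 0 0 0;1 0 0 0 0 0 0;1 0 0 0 0 0 0")

```text
time_s: 16.77
ee_pos: [0.5171, -0.2246, 0.0301]
ee_rot: [[0.989, -0.149, -0.0], [-0.149, -0.989, -0.0], [-0.0, 0.0, -1.0]]
contact_force: [0.6, 0.7, -0.3]
opening: 0.0874
grip_force: 0.0
```

play_rows(rows="1 0 0 -3 0 0 0;1 0 0 -6 0 0 0;1 0 0 -8 0 0 0;1 0 -4 -8 0 0 0;1 0 -8 -8 0 0 0;1 0 -11.4 -8 0 0 0;1 0 -11.4 -8 0 0 0;1 0 -11.4 -8 0 0 0")

```text
time_s: 17.43
ee_pos: [0.5346, -0.1093, 0.1102]
ee_rot: [[0.99, -0.144, 0.0], [-0.144, -0.99, 0.001], [0.0, -0.001, -1.0]]
contact_force: [-0.6, -0.6, -0.6]
opening: 0.0879
grip_force: 0.0
```

```bash
python3 -c "
from h import *
avg(4);to(.5345,-.112,.031,-8.6)"
```

```text
F,T mean [ 0.339 -0.228  0.265  0.012  0.021  0.004] sd [0.507 0.144 0.318 0.03  0.012 0.024]
T about tool axes [ 0.009 -0.022 -0.004] pos [ 0.5337 -0.1138  0.11  ] t 17.6333
[ 0.05 -0.19  7.9 ] [ 0.05  0.01 -0.13]
```

play_rows(rows="1 0 -0.1 3 0 0 0;1 0 -0.1 6 0 0 0;1 0 -0.1 7.8 0 0 0;1 0 -0.1 7.8 0 0 0;1 0 -0.1 7.8 0 0 0;0.2 0 -0.1 7.8 0 0 0;0.2 0 -0.1 7.8 0 0 0;0.2 0 -0.1 7.8 0 0 0")

```text
time_s: 18.3
ee_pos: [0.5353, -0.1113, 0.0335]
ee_rot: [[0.989, -0.15, 0.003], [-0.15, -0.989, -0.0], [0.003, -0.0, -1.0]]
contact_force: [0.4, 0.2, -0.1]
opening: 0.0712
grip_force: 0.0
```

play_rows(rows="0.2 0 0 0 0 0 0;0.2 0 0 0 0 0 0;0.2 0 0 0 0 0 0;0.2 0 0 0 0 0 0;0.2 0 0 0 0 0 0;0.2 0 0 0 0 0 0;0.2 0 0 0 0 0 0;0.2 0 0 0 0 0 0")

```text
time_s: 18.97
ee_pos: [0.5344, -0.1108, 0.0323]
ee_rot: [[0.989, -0.149, 0.0], [-0.149, -0.989, 0.0], [0.0, -0.0, -1.0]]
contact_force: [-0.8, -0.2, 4.9]
opening: 0.0435
grip_force: 60.0
```

```bash
python3 -c "
from h import *
st()"
```

```text
{'time_s': 18.967, 'ee_pos': [0.534, -0.111, 0.032], 'contact_force': [-0.826, -0.161, 4.851], 'torque': [0.287, 0.158, 0.082], 'opening': 0.043, 'grip_force': 59.998, 'q': [0.085, 0.555, 0.006, 2.013, -0.006, 0.574, -1.625]}
```

play_rows(rows="0.2 0 0 -1.5 0 0 0;0.2 0 0 -4 0 0 0;0.2 0 0 -7 0 0 0;0.2 0 0 -10 0 0 0;0.2 0 0 -12 0 0 0;0.2 0 0 -12 0 0 0;0.2 0 0 -12 0 0 0;0.2 0 0 -12 0 0 0")

```text
time_s: 19.63
ee_pos: [0.5325, -0.1107, 0.1499]
ee_rot: [[0.989, -0.149, -0.004], [-0.149, -0.989, 0.0], [-0.004, 0.0, -1.0]]
contact_force: [-0.2, -0.4, -6.7]
opening: 0.0436
grip_force: 60.0
```

```bash
python3 -c "
from h import *
st();avg()"
```

```text
{'time_s': 19.633, 'ee_pos': [0.533, -0.111, 0.15], 'contact_force': [-0.227, -0.409, -6.666], 'torque': [0.048, 0.05, -0.022], 'opening': 0.044, 'grip_force': 59.996, 'q': [0.078, 0.372, 0.015, 1.953, -0.007, 0.821, -1.623]}
F,T mean [-1.300e-02 -3.050e-01 -6.604e+00  1.500e-02 -8.000e-03  3.000e-03] sd [0.655 0.391 0.325 0.013 0.035 0.027]
T about tool axes [ 0.016  0.006 -0.003] pos [ 0.5341 -0.1109  0.1516] t 20.0333
```

play_rows(rows="0.2 0 0 0 0 -6 0;0.2 0 0 0 0 -12 0;0.2 0 0 0 0 -18 0;0.2 0 0 0 0 -23 0;0.2 0 0 0 0 -26 0;0.2 0 0 0 0 -26 0;0.2 0 0 0 0 -26 0;0.2 0 0 0 0 -26 0")

```text
time_s: 20.7
ee_pos: [0.5342, -0.111, 0.152]
ee_rot: [[0.889, -0.149, -0.432], [-0.134, -0.989, 0.065], [-0.437, 0.0, -0.899]]
contact_force: [0.0, -0.3, -5.8]
opening: 0.0439
grip_force: 60.0
```

```bash
python3 -c "
from h import *
avg()"
```

```text
F,T mean [-0.428  0.225 -6.579 -0.079 -0.869  0.007] sd [0.394 0.665 0.464 0.019 0.03  0.035]
T about tool axes [ 0.043  0.871 -0.029] pos [ 0.5343 -0.1109  0.1525] t 21.1
```

play_rows(rows="0.2 0 0 0 0 0 0;0.2 0 0 0 0 6 0;0.2 0 0 0 0 12 0;0.2 0 0 0 0 18 0;0.2 0 0 0 0 23 0;0.2 0 0 0 0 26 0;0.2 0 0 0 0 26 0;0.2 0 0 0 0 26 0")

```text
time_s: 21.77
ee_pos: [0.5332, -0.1108, 0.1524]
ee_rot: [[0.989, -0.149, -0.002], [-0.149, -0.989, 0.0], [-0.002, 0.0, -1.0]]
contact_force: [1.2, -1.2, -6.0]
opening: 0.0437
grip_force: 60.0
```

```bash
python3 -c "
from h import *
avg();to(.557,.169,.15,-2.6)
p,d=arm.read_camera('scene');cv2.imwrite('pics/s1.png',p[100:320,180:480,::-1].repeat(2,0).repeat(2,1))"
```

```text
F,T mean [ 0.055 -0.197 -6.926  0.067  0.154  0.01 ] sd [0.529 0.435 0.327 0.016 0.033 0.029]
T about tool axes [ 0.044 -0.162 -0.01 ] pos [ 0.5345 -0.1109  0.1518] t 22.1667
[ -1.96 -28.02   0.18] [ 0.    0.05 -5.99]
```

View pics/s1.png

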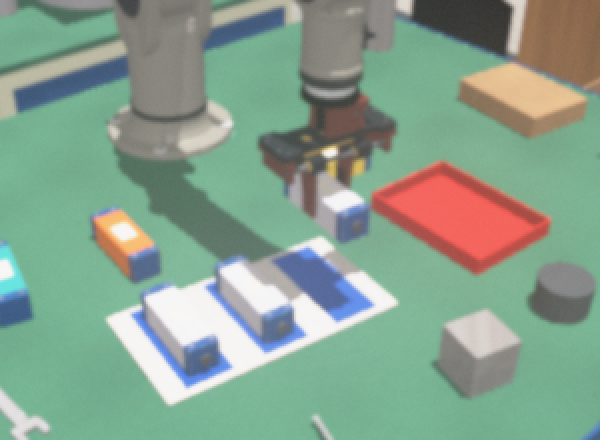

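The picture shows the two sound housings on their blue spots and the third, at about (330,205), held level. Its levelled torque moved by -0.16 N m, so this is the loose one. Next, the tray.

play_rows(rows="0.2 -0.2 -2 0 0 0 0;0.2 -0.4 -5.5 0 0 0 -1;0.2 -0.6 -9 0 0 0 -2;0.2 -0.9 -12.5 0 0 0 -3;0.2 -1.2 -16 0 0 0 -4;0.2 -1.4 -19.5 0 0 0 -5;0.2 -1.6 -23 0 0 0 -6;0.2 -1.8 -25.5 0 0 0 -6")

```text
time_s: 22.88
ee_pos: [0.5546, 0.1481, 0.1522]
ee_rot: [[0.999, -0.041, 0.0], [-0.041, -0.999, 0.002], [0.0, -0.002, -1.0]]
contact_force: [0.4, 0.5, -6.7]
opening: 0.0434
grip_force: 60.0
```

play_rows(rows="0.2 0 -1.5 0 0 0 0;0.2 -0.2 -2.5 0 0 0 0;0.2 -0.2 -2.5 0 0 0 0;0.2 -0.2 -2.5 0 0 0 0;0.2 -0.2 -2.5 0 0 0 0;0.2 -0.2 -2.5 3 0 0 0;0.2 -0.2 -2.5 6 0 0 0;0.2 -0.2 -2.5 6 0 0 0")

```text
time_s: 23.55
ee_pos: [0.5503, 0.1654, 0.0873]
ee_rot: [[0.999, -0.048, -0.008], [-0.048, -0.999, -0.004], [-0.008, 0.005, -1.0]]
contact_force: [-2.0, -0.7, -8.2]
opening: 0.0442
grip_force: 60.0
```

```bash
python3 -c "
from h import *
avg(4);to(.557,.169,.030,-2.6)"
```

```text
F,T mean [ 0.017 -0.131 -5.633  0.058  0.114  0.02 ] sd [0.726 0.73  0.477 0.025 0.027 0.024]
T about tool axes [ 0.053 -0.117 -0.019] pos [0.555  0.1685 0.0938] t 23.75
[ 0.18 -0.05  6.38] [-0.04 -0.13 -0.06]
```

play_rows(rows="0.2 0 0 2 0 0 0;0.2 0 0 4 0 0 0;0.2 0 0 5.3 0 0 0;0.2 0 0 5.8 0 0 0;0.2 0 0 6.1 0 0 0;0.2 0 0 6.2 0 0 0;0.2 0 0 6.2 0 0 0;0.2 0 0 6.2 0 0 0")

```text
time_s: 24.42
ee_pos: [0.5546, 0.1693, 0.0311]
ee_rot: [[0.999, -0.045, 0.002], [-0.045, -0.999, 0.001], [0.002, -0.001, -1.0]]
contact_force: [0.2, -0.1, -6.6]
opening: 0.0437
grip_force: 60.0
```

```bash
python3 -c "
from h import *
avg(3)"
```

```text
F,T mean [-0.37  -0.218 -5.897  0.024  0.095  0.017] sd [0.292 0.27  1.082 0.017 0.035 0.02 ]
T about tool axes [ 0.02  -0.096 -0.017] pos [0.5543 0.1692 0.0308] t 24.5667
```

play_rows(rows="0.2 0 0 0.05 0 0 0;0.2 0 0 0.1 0 0 0;0.2 0 0 0.15 0 0 0;0.2 0 0 0.15 0 0 0;0.2 0 0 0.15 0 0 0")

```text
time_s: 24.98
ee_pos: [0.5542, 0.1693, 0.0305]
ee_rot: [[0.999, -0.045, 0.001], [-0.045, -0.999, 0.0], [0.001, -0.0, -1.0]]
contact_force: [-5.3, -0.8, 11.6]
opening: 0.0439
grip_force: 60.0
```

```bash
python3 -c "
from h import *
avg(3)"
```

```text
F,T mean [-5.803 -1.37  11.428 -0.536  0.684 -0.036] sd [0.65  0.792 0.027 0.023 0.015 0.02 ]
T about tool axes [-0.567 -0.659  0.036] pos [0.5542 0.1692 0.0305] t 25.1333
```

On the floor, pressing with about 11 N. Release and retreat.

play_rows(rows="1 0 0 0 0 0 0;1 0 0 0 0 0 0;1 0 0 0 0 0 0;1 0 0 0 0 0 0;1 0 0 0 0 0 0;1 0 0 0 0 0 0;1 0 0 0 0 0 0;1 0 0 0 0 0 0")

```text
time_s: 25.8
ee_pos: [0.5537, 0.169, 0.0285]
ee_rot: [[0.999, -0.045, -0.0], [-0.045, -0.999, -0.0], [-0.0, 0.0, -1.0]]
contact_force: [0.3, 0.7, -0.9]
opening: 0.0873
grip_force: 0.0
```

play_rows(rows="1 0 0 -2 0 0 0;1 0 0 -5 0 0 0;1 0 0 -9 0 0 0;1 0 0 -13 0 0 0;1 0 0 -17 0 0 0;1 -5 -4 -20 0 0 0;1 -9 -8 -20 0 0 0;1 -12 -12 -20 0 0 0")

```text
time_s: 26.47
ee_pos: [0.4703, 0.2558, 0.2275]
ee_rot: [[0.999, -0.048, 0.003], [-0.048, -0.999, 0.002], [0.003, -0.002, -1.0]]
contact_force: [0.9, 0.4, -0.4]
opening: 0.0879
grip_force: 0.0
```

play_rows(rows="1 0 -4 0 0 0 0;1 0 -8 0 0 0 0;1 0 -8 0 0 0 0;1 0 -8 0 0 0 0")

```text
time_s: 26.8
ee_pos: [0.4729, 0.3382, 0.2251]
ee_rot: [[0.999, -0.04, -0.0], [-0.04, -0.999, 0.001], [-0.0, -0.001, -1.0]]
contact_force: [0.2, -1.5, 0.8]
opening: 0.0874
grip_force: 0.0
```

```bash
python3 - <<'E'
from h import *
st()
p,d=arm.read_camera("top");cv2.imwrite("pics/end.png",p[...,::-1])
W=cloud(d,arm.camera_params("top"));z=W[...,2];v=(z>.036)&(z<.062)
R=np.zeros(d.shape,bool);R[90:215,195:460]=1
rects(v&R,W,200)
E
```

```text
{'time_s': 26.8, 'ee_pos': [0.473, 0.338, 0.225], 'contact_force': [0.248, -1.549, 0.83], 'torque': [0.005, 0.039, 0.029], 'opening': 0.087, 'grip_force': 0.0, 'q': [-0.595, 0.345, -0.167, 1.792, 0.065, 1.01, -2.398]}
[232 145] 921 z 0.0484 c [554.  166.9] size [ 46.3 140.9] ang 87.71 box [[483.0, 147.0], [623.0, 141.0], [625.0, 187.0], [484.0, 193.0]]
[381 161] 943 z 0.0507 c [ 518.6 -226.5] size [ 44.8 143. ] ang 81.2 box [[445.0, -238.0], [586.0, -260.0], [593.0, -215.0], [451.0, -193.0]]
[424 169] 966 z 0.0506 c [ 502.6 -338.6] size [ 46.5 145. ] ang 81.27 box [[427.0, -351.0], [571.0, -373.0], [578.0, -327.0], [434.0, -305.0]]
```

View pics/end.png

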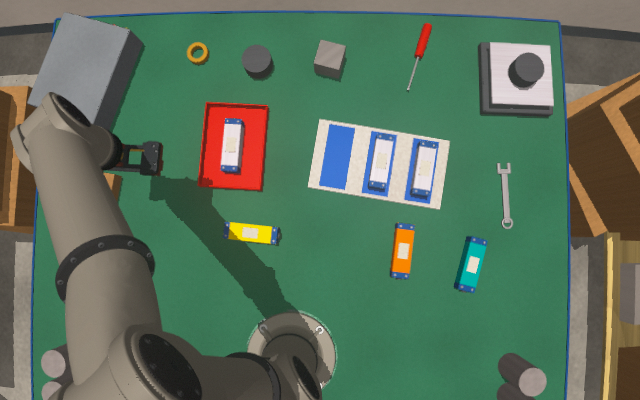

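The housing lies flat in the tray at (232,145). The sound ones stand on their spots at (381,161) and (424,169), within 3 mm of where they started, and the arm is clear.

```bash
python3 -c "
from cell import arm
print(arm.close_job())"
```

```text
the job is handed in; nothing more can be done
None
```

The loose weight was in the third housing tested (the one nearest the tray); it now lies flat in the red tray, the two sound ones stand within 3 mm of their starting spots, and the job is handed in at about 27 s (no verdict was returned).

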